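# Cover a vial rack and bed the cover down with a spring block

## Robot

A 7-joint arm with a two-finger parallel gripper is mounted at the origin on the work surface. World frame = base frame: x ahead of the robot, y to its left, z up, the work surface at z = 0. Lengths are in mm, angles in degrees, forces in N, time in s.
With the tool pointing down it reaches from about 425 to 875 mm from the base axis. Payload 4.7 kg.
Tool frame: the origin (TCP) lies at the very end of the fingers, on their centre line; the grasp point (between the pads) lies 19 mm behind it; z points along the fingers, y is the line along which they close (so a half turn about z gives the same grasp; the last joint's range is limited). The gripper opens to 85 mm and grips with 20 to 120 N. Pads are 22 mm wide; open, the fingers measure 114 mm over their backs; the gripper's body (76 mm by 85 mm) begins 54 mm behind the grasp point. The pads swing forward as they close: fully open they stand 13 mm farther back than shut.
Start: joints at [-73.046, 18.392, -4.016, 83.108, 1.295, 78.541, -3.26], TCP at [180.782, 624.374, 231.349] pointing down, gripper open.
Joint ranges: [-163.93, 163.93], [-17.29, 119.83], [-79.2, 71.16], [3.27, 140.29], [-89.18, 269.18], [5.43, 117.66], [-154.24, 154.24]. Speed limits (degrees/s): [147.25, 147.25, 180, 180, 180, 180, 180].

## Interface

Orientations are given as a 3x3 rotation matrix whose columns are the frame's x, y, z axes.
In Python, from station import manip, snapshot gives the robot as it stands.
- The arm moves only by the tool play_rows, never from a script. Its argument "deltas" is one flat list of numbers, 7 for each row, row after row: the opening in per cent of the stroke, from 0 (shut) to 100 (fully open), then the shift along the tool's x, y, z in mm, then the turn, a rotation vector about the tool's x, y, z in rad. In form: [fingers, x, y, z, ax, ay, az, fingers, x, y, z, ax, ay, az, ...]. A call has exactly 5 rows; each row shifts and turns the commanded pose from where the row before left it, along the tool's axes as they then stand; what a row does not reach is not made up. A row lasts 1/10 s, in which the tool goes at most 50 mm and 8.59 degrees, less where a joint would pass 70% of its speed; a pose out of reach is approached as far as the arm can. A call with a gripper value outside its range is refused whole. The fingers move at their own pace and stop on an object; "grip_force" is the grip in N (left out, the last holds). Time passes only in rows, so rows that do not move let the fingers close, or fill a call up. It gives the time, the measured TCP pose, the force, the opening and the grip force at its end, in the units of the state.
- manip.read_state(): the state, without advancing time (a new reading comes with each control period).
- snapshot(name): name is "scene" or "top" or "wrist"; returns a dict with "image" (480x640x3 uint8, blue, green, red), "range_z" (480x640 float32, mm along the optical axis (not along the pixel's ray), 0 where there is no reading), "fx", "fy", "cx", "cy" (pixels), "distortion" ([k1, k2, p1, p2, k3] as OpenCV has them; the pictures are not rectified), "cam_to_world" (4x4, takes a point from camera to world coordinates); the wrist camera has in their place "hand_eye" (4x4, takes a point from camera to tool coordinates, whose origin is the TCP and whose axes are the flange's). Camera axes: x right, y up, looking along -z (the intrinsics and any distortion apply to the point x, -y, -z); pixel columns grow to the right and rows downward; lengths in mm; the calibration is good to about 2 mm. A picture is of the moment at which its call begins: read the wrist's pose just before it.
- manip.finish_job(): hands the job in; it is judged then, once.
The state is a dict: "time": time; "joint_pos": joint angles; "qd": joint speeds; "effort": joint torques, N m; "ee_pos": TCP position; "tool_rot": TCP orientation; "contact_force": force on the tool from outside, world axes, zero at the start; "ft_torque": the same for the moment, N m; "opening": finger opening in mm; "grip_force": force on a finger pad.
Only numpy, scipy, OpenCV 4.12 (cv2) and the standard library are available. Lean on these libraries where they do the work, as an engineer would, in place of code of your own. Each camera call takes 0.05 s, during which the arm holds its last target. There are 200 camera calls.

## Task

Lower the loose aluminium cover plate onto the open dark rack of small vials so that its edges are flush with the rack all round, and let it go. Then take the pressing block by its handle and, with its foot across the plate, press lightly so that the sprung foot yields but does not bottom, sweeping it along the cover in one pass from the end on the robot's left to the end on its right. Finally stand the block upright on the bench clear of the rack, leaving the cover flush and the other things where they are.

Things in the scene. Friction and masses are not known exactly. Their poses are not given: they have to be found in the camera images.
- rack: Dark grey plastic vial rack, fixed to the bench: 56 mm (its x) by 180 mm (its y) by 45 mm high, with a flat 6 mm wide rim all round the open top and two rows of white-capped vials just below the rim. Origin: centre of its underside, on the bench. Its z is up; its y runs along its length, +y to the end on the robot's left (within about 25 degrees of the robot's left), -y to the end on the robot's right.
- rack_top (a point): Centre of the rack's open top, at rim height, 45 mm above the bench; axes as the rack's.
- cover: Loose flat aluminium plate lying on the bench to one side, long axis roughly pointing away from the robot: 56 mm (its x) by 180 mm (its y) by 10 mm thick, about 250 g, same outline as the rack; either end may go either way. Can be gripped across its 56 mm width with the fingertips. Origin: centre of its underside, z up. Only friction holds it on the rack.
- block: Loose pressing block, about 220 g, standing upright on its foot on the bench on the other side: square grey plastic handle 30 x 30 mm, from 28 to 94 mm above the origin, above a 50 x 30 mm flange (20 to 28 mm) and, below a 10 mm gap, a black sprung foot 50 mm (its x) by 30 mm (its y), 10 mm thick. Origin: centre of the foot's underside when the foot is not pressed in; z up. In use its x goes across the cover. The handle may be gripped on either pair of sides.
- foot_face (a point): Centre of the underside of the block's sprung foot; moves with the foot.
- foot (a joint): How far the foot is pressed up into the block, 0 to 0.008 m. The spring resists with 4 N at the start, 0.8 N more per mm, 10.4 N at 8 mm, where the foot bottoms and becomes rigid.
- swab_rack: Bystander: dark rack 77 x 120 mm, 48 mm high, with two upright yellow-capped swab tubes up to 177 mm high. Origin: centre of its underside. Leave alone.
- spray_bottle: Bystander: white bottle, 60 mm across, 150 mm high. Origin: centre of its underside. Leave alone.
There are look-alikes about, which are no part of the job. Leave any orange or yellow look-alike of the rack alone. Several things have the shape of the cover; the one meant has the colours described above.

How it is judged (in metres and radians):
On the way, in this order (a step that is already met when the one before it is completed fails the run):
1. the cover lies flush on the rack and is let go (x of cover in the frame of rack_top between -0.004 and 0.004 m and y of cover in the frame of rack_top between -0.004 and 0.004 m and z of cover in the frame of rack_top between -0.003 and 0.003 m and angle between the y axis of cover and the y axis of rack, either way round below 0.05 rad and angle between cover's own z axis and vertical below 0.04 rad and contact force between the fingers and cover below 0.1 N and linear speed of cover below 0.03 m/s), for 0.2 s.
2. the held block presses on the cover with over 3 N, foot across the plate, at the left-hand end (its centre more than 60 mm left of the rack's centre) (contact force between block and cover above 3 N and y of foot_face in the frame of rack_top between 0.06 and 0.095 m and x of foot_face in the frame of rack_top between -0.015 and 0.015 m and angle between the x axis of block and the x axis of rack, either way round below 0.35 rad and contact force between the fingers and block above 0.5 N), for 0.04 s.
3. the held block presses on the cover with over 3 N, foot across the plate, at 20 to 40 mm left of the rack's centre (contact force between block and cover above 3 N and y of foot_face in the frame of rack_top between 0.02 and 0.04 m and x of foot_face in the frame of rack_top between -0.015 and 0.015 m and angle between the x axis of block and the x axis of rack, either way round below 0.35 rad and contact force between the fingers and block above 0.5 N), for 0.04 s.
4. the held block presses on the cover with over 3 N, foot across the plate, at the rack's centre (within 10 mm) (contact force between block and cover above 3 N and y of foot_face in the frame of rack_top between -0.01 and 0.01 m and x of foot_face in the frame of rack_top between -0.015 and 0.015 m and angle between the x axis of block and the x axis of rack, either way round below 0.35 rad and contact force between the fingers and block above 0.5 N), for 0.04 s.
5. the held block presses on the cover with over 3 N, foot across the plate, at 20 to 40 mm right of the rack's centre (contact force between block and cover above 3 N and y of foot_face in the frame of rack_top between -0.04 and -0.02 m and x of foot_face in the frame of rack_top between -0.015 and 0.015 m and angle between the x axis of block and the x axis of rack, either way round below 0.35 rad and contact force between the fingers and block above 0.5 N), for 0.04 s.
6. the held block presses on the cover with over 3 N, foot across the plate, at the right-hand end (more than 60 mm right of the centre) (contact force between block and cover above 3 N and y of foot_face in the frame of rack_top between -0.095 and -0.06 m and x of foot_face in the frame of rack_top between -0.015 and 0.015 m and angle between the x axis of block and the x axis of rack, either way round below 0.35 rad and contact force between the fingers and block above 0.5 N), for 0.04 s.
At the end, for the whole second after the job is handed in: The cover lies level on the rack, centred within 4 mm along and across and turned by less than 0.05 rad; the block stands upright (within 0.1 rad) on the bench, touching neither rack nor cover; both at rest; the two bystanders within 25 mm of where they were (x of cover in the frame of rack_top between -0.004 and 0.004 m and y of cover in the frame of rack_top between -0.004 and 0.004 m and z of cover in the frame of rack_top between -0.003 and 0.003 m and angle between the y axis of cover and the y axis of rack, either way round below 0.05 rad and angle between cover's own z axis and vertical below 0.04 rad and linear speed of each of cover, block below 0.02 m/s and angle between block's own z axis and vertical below 0.1 rad and height (world z) of foot_face between -0.004 and 0.004 m and contact force between block and rack below 0.1 N and contact force between block and cover below 0.1 N and distance of each of swab_rack, spray_bottle from where it was at the start of the episode below 0.025 m).
It fails at once if the rack with the two swab tubes is moved more than 25 mm (distance of swab_rack from where it was at the start of the episode above 0.025 m).
It fails at once if the bottle is moved more than 25 mm (distance of spray_bottle from where it was at the start of the episode above 0.025 m).
It fails at once if the block presses on the cover with more than 25 N (contact force between block and cover above 25 N).
It fails at once if the cover is dropped (faster than 0.5 m/s with nothing holding it) (linear speed of cover above 0.5 m/s and contact force between the fingers and cover below 0.01 N).
It also fails if it takes over 62 s, if anything falls off the work surface, if the arm or the gripper's body presses on something with over 40 N, if the wrist force passes 120 N, or if a joint passes its speed limit or range.

## Working session

There is one attempt and no reset: what is moved stays moved. The work goes in short steps, Python scripts to look and compute and a tool call to move; the robot and the scene stay as the last step left them, time stands still between calls to the robot, and variables do not carry over. Pictures are saved under pics/ and viewed, at most 10 in all, crops included, and the job is handed in when it is done.

Besides the shell and the picture viewer there is one more tool, called after "Request:" as name(argument=value, ...) on one line, values as JSON. play_rows: Moves the arm, as the interface text tells. Its arguments: {"type":"object","properties":{"deltas":{"type":"array"},"grip_force":{"type":"number"}},"required":["deltas"]}

```bash
mkdir -p pics; ls
cat > h.py <<'E'
import numpy as np, cv2, pickle
from station import manip, snapshot
def shot(n,f):
    st=manip.read_state(); s=snapshot(n); s['st']=st
    if 'hand_eye' in s:
        T=np.eye(4);T[:3,:3]=np.array(st['tool_rot']).reshape(3,3);T[:3,3]=st['ee_pos'];s['cam_to_world']=T@np.array(s['hand_eye'])
    cv2.imwrite('pics/'+f+'.png',s['image']); pickle.dump(s,open(f+'.pkl','wb')); return s
def K(s): return np.array([[s['fx'],0,s['cx']],[0,s['fy'],s['cy']],[0,0,1.]])
def rays(s,uv):
    p=cv2.undistortPoints(np.array(uv,float).reshape(-1,1,2),K(s),np.array(s['distortion'],float)).reshape(-1,2)
    return np.c_[p[:,0],-p[:,1],-np.ones(len(p))]
def onplane(s,uv,z):
    M=np.array(s['cam_to_world']);d=rays(s,uv)@M[:3,:3].T;o=M[:3,3]
    return o+d*((z-o[2])/d[:,2])[:,None]
def cloud(s):
    v,u=np.mgrid[0:480,0:640];M=np.array(s['cam_to_world'])
    P=rays(s,np.c_[u.ravel(),v.ravel()])*s['range_z'].reshape(-1,1)
    return (P@M[:3,:3].T+M[:3,3]).reshape(480,640,3)
E
python3 - <<'E'
from h import *
for n in ['scene','top']:
    s=shot(n,n+'0');print(n,np.round(s['cam_to_world'],3).tolist(),s['fx'],s['distortion'])
st=s['st'];print({k:np.round(v,3).tolist() for k,v in st.items()})
E
```

```text
pics
scene [[0.329, -0.754, 0.568, 1148.434], [0.944, 0.26, -0.202, -221.93], [0.005, 0.603, 0.798, 975.219], [0.0, 0.0, 0.0, 1.0]] 624.2329253398807 [-0.16920667  0.          0.          0.          0.        ]
top [[0.025, 0.994, -0.11, 423.477], [-1.0, 0.025, 0.001, -3.342], [0.004, 0.109, 0.994, 1128.871], [0.0, 0.0, 0.0, 1.0]] 544.2877832016235 [-0.15796628  0.          0.          0.          0.        ]
{'time': 0.05, 'joint_pos': [-73.046, 18.438, -4.016, 83.173, 1.296, 78.541, -3.262], 'qd': [-0.074, 0.048, -0.036, -0.106, 0.018, -0.011, -0.099], 'effort': [-0.001, -49.53, -0.385, -31.551, 0.013, 0.008, -0.0], 'ee_pos': [180.659, 623.847, 230.254], 'tool_rot': [[-0.961, 0.278, -0.0], [0.278, 0.961, -0.002], [-0.0, -0.002, -1.0]], 'contact_force': [-0.481, -0.463, -0.216], 'ft_torque': [0.003, 0.053, 0.011], 'grip_force': 0.0, 'opening': 85.424}
```

View images.

View pics/top0.png

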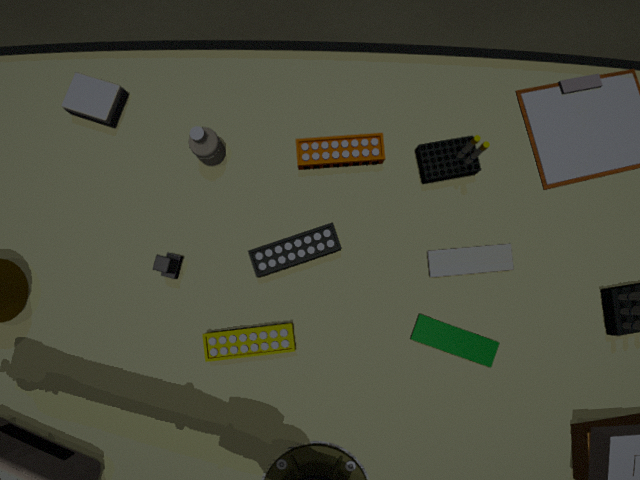

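View pics/scene0.png

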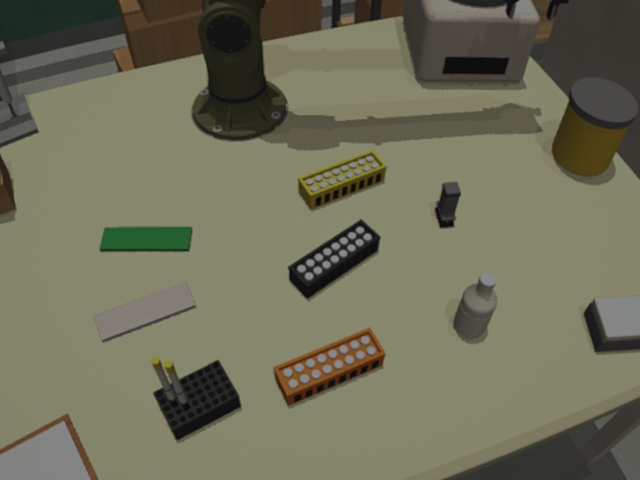

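The top view shows the dark rack at (295,250), the grey plate at (470,260), the block at (168,265), the bottle at (207,145) and the swab rack at (448,160). The green plate and the orange and yellow racks are the look-alikes. The scene view agrees with this.

Run:
```python
from h import *
s=pickle.load(open('top0.pkl','rb'));C=cloud(s);Z=C[...,2]
def rect(x0,y0,x1,y1,lo,hi,n):
    m=np.zeros((480,640),np.uint8);m[y0:y1,x0:x1]=((Z>lo)&(Z<hi))[y0:y1,x0:x1]
    m=cv2.morphologyEx(m,cv2.MORPH_OPEN,np.ones((2,2)))
    c=max(cv2.findContours(m,0,1)[0],key=cv2.contourArea) 
    zz=np.median(Z[m>0]);P=onplane(s,c.reshape(-1,2),zz)[:,:2].astype(np.float32)
    r=cv2.minAreaRect(P);print(n,round(float(zz),1),np.round(r[0],1),np.round(r[1],1),np.round(r[2],1),np.round(cv2.boxPoints(r)).tolist())
rect(235,215,355,285,25,70,'rack')
rect(415,235,525,285,5,25,'cover')
rect(145,240,195,285,60,110,'blocktop')
rect(145,240,195,285,12,40,'blockflange')
```

```text
rack 40.5 [504.9  53.4] [ 58.  181.2] 20.0 [[447.0, 129.0], [509.0, -42.0], [563.0, -22.0], [501.0, 148.0]]
cover 10.3 [ 494.4 -311.3] [ 56.4 181.7] 6.2 [[457.0, -224.0], [476.0, -405.0], [532.0, -399.0], [513.0, -218.0]]
blocktop 93.6 [467.  302.6] [38.5 29. ] 78.1 [[449.0, 287.0], [477.0, 281.0], [485.0, 318.0], [457.0, 324.0]]
blockflange 27.5 [476.9 304.2] [32.1 29.1] 75.7 [[459.0, 292.0], [487.0, 285.0], [495.0, 316.0], [467.0, 323.0]]
```

```bash
cat >> h.py <<'E'
from scipy.spatial.transform import Rotation as Ro
def plan(xyz,yaw,n,g,dec=1):
    """rows from the measured pose to TCP xyz with tool y at yaw (deg), tool down"""
    st=manip.read_state();R=np.array(st['tool_rot']).reshape(3,3);p=np.array(st['ee_pos'])
    c=np.arctan2(R[1,1],R[0,1]);d=(np.radians(yaw)-c+np.pi/2)%np.pi-np.pi/2;y=c+d
    Rt=np.c_[[np.sin(y),-np.cos(y),0],[np.cos(y),np.sin(y),0],[0,0,-1.]]
    w=Ro.from_matrix(R.T@Rt).as_rotvec()/n;st_=(np.array(xyz,float)-p)/n;out=[]
    for i in range(n):
        out.append([g]+np.round(R.T@st_,dec).tolist()+np.round(w,3).tolist());R=R@Ro.from_rotvec(w).as_matrix()
    print('t',round(st['time'],2),'p',np.round(p,1),'yaw',round(np.degrees(c),1),'F',np.round(st['contact_force'],1),'op',round(st['opening'],1),'step',np.linalg.norm(st_).round(1),np.degrees(np.linalg.norm(w)).round(2))
    for k in range(0,n,5): print(str(sum(out[k:k+5],[])).replace(' ','').replace('.0,',',').replace('-0,','0,'))
E
python3 -c "
from h import *
plan([505,53,260],20,15,100)"
```

```text
Traceback (most recent call last):
  File "h.py", line 25, in plan
    w=Ro.from_matrix(R.T@Rt).as_rotvec()/n;st_=(np.array(xyz,float)-p)/n;out=[]
      ~~~~~~~~~~~~~~^^^^^^^^
  File "scipy/spatial/transform/_rotation.pyx", line 1143, in scipy.spatial.transform._rotation.Rotation.from_matrix
ValueError: Non-positive determinant (left-handed or null coordinate frame) in rotation matrix 0: [[-5.89811400e-01 -8.07541024e-01  8.20158602e-05]
 [-8.07539683e-01  5.89810600e-01  1.76518938e-03]
 [ 1.47383666e-03 -9.74897759e-04  9.99998439e-01]].
```

```bash
sed -i 's/\[np.sin(y),-np.cos(y),0\]/[-np.sin(y),np.cos(y),0]/' h.py
python3 -c "
from h import *
plan([505,53,260],20,15,100)"
```

```text
t 0.1 p [180.6 623.9 230.3] yaw 73.9 F [ 0.6 -0.6 -0.2] op 85.3 step 43.8 3.59
[100,-31.4,-30.5,-1.9,0,0,0.063,100,-33.2,-28.5,-1.9,0,0,0.063,100,-34.9,-26.4,-1.9,0,0,0.063,100,-36.5,-24.2,-1.9,0,0,0.063,100,-38,-21.8,-1.9,0,0,0.063]
[100,-39.2,-19.4,-1.9,0,0,0.063,100,-40.4,-16.9,-2,0,0,0.063,100,-41.4,-14.3,-2,0,0,0.063,100,-42.2,-11.7,-2,0,0,0.063,100,-42.8,-9.1,-2,0,0,0.063]
[100,-43.3,-6.4,-2,0,0,0.063,100,-43.6,-3.6,-2,0,0,0.063,100,-43.8,-0.9,-2,0,0,0.063,100,-43.7,1.8,-2,0,0,0.063,100,-43.5,4.6,-2,0,0,0.063]
```

Request:
play_rows(deltas=[100,-31.4,-30.5,-1.9,0,0,0.063,100,-33.2,-28.5,-1.9,0,0,0.063,100,-34.9,-26.4,-1.9,0,0,0.063,100,-36.5,-24.2,-1.9,0,0,0.063,100,-38,-21.8,-1.9,0,0,0.063])

```text
time: 0.6
ee_pos: [289.4, 432.1, 240.5]
tool_rot: [[-0.826, 0.564, -0.0], [0.564, 0.826, -0.0], [-0.0, -0.001, -1.0]]
contact_force: [0.8, -0.2, -0.6]
opening: 85.3
grip_force: 0.0
```

Request:
play_rows(deltas=[100,-39.2,-19.4,-1.9,0,0,0.063,100,-40.4,-16.9,-2,0,0,0.063,100,-41.4,-14.3,-2,0,0,0.063,100,-42.2,-11.7,-2,0,0,0.063,100,-42.8,-9.1,-2,0,0,0.063])

```text
time: 1.1
ee_pos: [396.9, 241.6, 250.6]
tool_rot: [[-0.61, 0.792, -0.0], [0.792, 0.61, 0.0], [0.0, -0.0, -1.0]]
contact_force: [1.2, 0.7, -0.2]
opening: 85.1
grip_force: 0.0
```

```bash
python3 -c "
from h import *
shot('wrist','wb')
s=pickle.load(open('wb.pkl','rb'));print(np.round(s['hand_eye'],2).tolist(),s['fx'],np.round(onplane(s,[[0,0],[639,0],[639,479],[0,479]],0)))
plan([505,53,260],20,5,100)"
```

```text
[[0.0, 0.96, 0.28, 71.65], [1.0, -0.0, -0.0, 1.27], [-0.0, 0.28, -0.96, -142.34], [0.0, 0.0, 0.0, 1.0]] 418.05657351850044 [[  88.  208.    0.]
 [ 513.  536.    0.]
 [ 907.  203.    0.]
 [ 311. -257.    0.]]
t 1.15 p [401.4 233.9 251.2] yaw 36.9 F [ 2.8 -6.1  0.3] op 84.9 step 41.7 3.38
[100,-41.4,-5.1,-1.6,0,0.001,0.059,100,-41.6,-2.7,-1.6,0,0.001,0.059,100,-41.7,-0.2,-1.7,0,0.001,0.059,100,-41.6,2.2,-1.7,0,0.001,0.059,100,-41.4,4.7,-1.7,0,0.001,0.059]
```

Request:
play_rows(deltas=[100,-43.3,-6.4,-2,0,0,0.063,100,-43.6,-3.6,-2,0,0,0.063,100,-43.8,-0.9,-2,0,0,0.063,100,-43.7,1.8,-2,0,0,0.063,100,-43.5,4.6,-2,0,0,0.063])

```text
time: 1.65
ee_pos: [504.1, 51.3, 260.7]
tool_rot: [[-0.335, 0.942, -0.0], [0.942, 0.335, 0.0], [0.0, 0.0, -1.0]]
contact_force: [1.6, 1.0, 0.5]
opening: 85.4
grip_force: 0.0
```

```bash
python3 -c "
from h import *
s=pickle.load(open('wb.pkl','rb'))
manip.read_state();snapshot('wrist');snapshot('wrist')
r=shot('wrist','wr')
cv2.imwrite('pics/two.png',cv2.resize(np.hstack([s['image'],r['image']]),(800,300)))
plan([494,-311,260],6,10,100)"
```

```text
t 1.8 p [504.5  49.5 260.6] yaw 19.3 F [-0.5  0.8 -0.3] op 85.5 step 36.1 1.33
[100,-33.7,-12.9,0.1,0,0,0.023,100,-34,-12.1,0.1,0,0,0.023,100,-34.2,-11.4,0.1,0,0,0.023,100,-34.5,-10.6,0.1,0,0,0.023,100,-34.7,-9.7,0.1,0,0,0.023]
[100,-34.9,-8.9,0.1,0,0,0.023,100,-35.1,-8.1,0.1,0,0,0.023,100,-35.3,-7.3,0.1,0,0,0.023,100,-35.5,-6.5,0.1,0,0,0.023,100,-35.6,-5.6,0.1,0,0,0.023]
```

View pics/two.png

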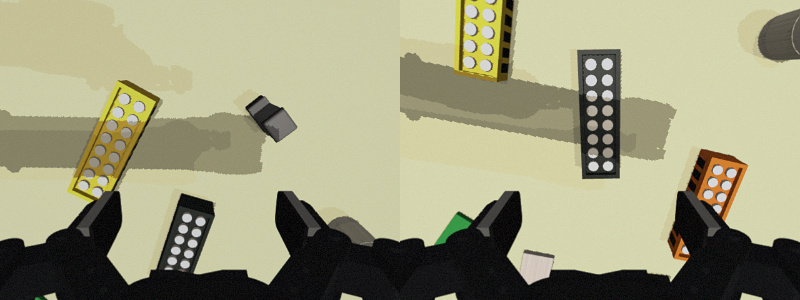

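The left view (moving) shows the block near (272,118). The right view shows the dark rack, whole, at (600,115).

```bash
cat >> h.py <<'E'
def rect(s,lo,hi,near,rad,zp,n):
    """min-area rectangle of points lo<z<hi near a world xy, boundary cast on plane zp"""
    C=cloud(s);Z=C[...,2]
    m=((Z>lo)&(Z<hi)&(np.hypot(C[...,0]-near[0],C[...,1]-near[1])<rad)&(s['range_z']>0)).astype(np.uint8)
    m=cv2.morphologyEx(m,cv2.MORPH_CLOSE,np.ones((9,9)));m=cv2.morphologyEx(m,cv2.MORPH_OPEN,np.ones((3,3)))
    c=max(cv2.findContours(m,0,1)[0],key=cv2.contourArea)
    r=cv2.minAreaRect(onplane(s,c.reshape(-1,2),zp)[:,:2].astype(np.float32));b=cv2.boxPoints(r)
    e=max((b[1]-b[0],b[2]-b[1]),key=np.linalg.norm)
    print(n,'medz',np.median(Z[m>0]).round(1),'c',np.round(r[0],1),'size',np.round(r[1],1),'long axis deg',np.degrees(np.arctan2(e[1],e[0])).round(2)%180)
    return m
E
python3 -c "
from h import *
s=pickle.load(open('wr.pkl','rb'))
rect(s,38,52,(505,53),130,45,'rack')
rect(s,38,52,(505,53),130,45,'rack')
s=pickle.load(open('top0.pkl','rb'))
rect(s,25,55,(505,53),130,45,'racktop')
rect(s,5,25,(494,-311),130,10,'cover')
"
```

```text
rack medz 41.6 c [506.5  54.3] size [ 55.9 179.8] long axis deg 110.11
rack medz 41.6 c [506.5  54.3] size [ 55.9 179.8] long axis deg 110.11
racktop medz 41.3 c [506.5  55.3] size [ 57.8 180.5] long axis deg 109.99
cover medz 9.8 c [ 505.7 -297.9] size [106.2 203.2] long axis deg 105.3
```

Request:
play_rows(deltas=[100,-33.7,-12.9,0.1,0,0,0.023,100,-34,-12.1,0.1,0,0,0.023,100,-34.2,-11.4,0.1,0,0,0.023,100,-34.5,-10.6,0.1,0,0,0.023,100,-34.7,-9.7,0.1,0,0,0.023])

```text
time: 2.3
ee_pos: [499.5, -127.1, 259.9]
tool_rot: [[-0.229, 0.973, -0.0], [0.973, 0.229, 0.001], [0.001, -0.0, -1.0]]
contact_force: [0.8, -0.5, 0.5]
opening: 84.8
grip_force: 0.0
```

Request:
play_rows(deltas=[100,-34.9,-8.9,0.1,0,0,0.023,100,-35.1,-8.1,0.1,0,0,0.023,100,-35.3,-7.3,0.1,0,0,0.023,100,-35.5,-6.5,0.1,0,0,0.023,100,-35.6,-5.6,0.1,0,0,0.023])

```text
time: 2.8
ee_pos: [496.7, -307.0, 259.2]
tool_rot: [[-0.116, 0.993, 0.0], [0.993, 0.116, 0.002], [0.002, 0.0, -1.0]]
contact_force: [-0.2, 0.4, 1.3]
opening: 85.1
grip_force: 0.0
```

```bash
python3 -c "
from h import *
manip.read_state();snapshot('wrist');snapshot('wrist')
s=shot('wrist','wc')
rect(s,4,18,(494,-311),130,10,'cover')
plan([494,-311,60],6,5,100)"
```

```text
cover medz 9.7 c [ 495.8 -311.5] size [ 55.7 178.4] long axis deg 96.16
t 2.95 p [ 495.3 -308.9  259. ] yaw 6.4 F [-0.1  0.9 -0.4] op 85.0 step 39.8 0.08
[100,-0.4,-0.2,39.8,0,0,0.001,100,-0.4,-0.3,39.8,0,0,0.001,100,-0.4,-0.3,39.8,0,0,0.001,100,-0.4,-0.3,39.8,0,0,0.001,100,-0.4,-0.3,39.8,0,0,0.001]
```

Request:
play_rows(deltas=[100,-0.6,0,40,0,0,0.001,100,-0.6,0,40,0,0,0.001,100,-0.6,0.1,40,0,0,0.001,100,-0.5,0.1,40,0,0,0.001,100,-0.3,0,40,0,0,0])

```text
time: 3.45
ee_pos: [497.7, -306.7, 57.8]
tool_rot: [[-0.114, 0.993, 0.001], [0.993, 0.114, 0.003], [0.003, 0.001, -1.0]]
contact_force: [1.1, 0.2, -0.1]
opening: 85.6
grip_force: 0.0
```

Request:
play_rows(deltas=[100,0,0,20,0,0,0,85,0,0,15,0,0,0,80,0,0,10,0,0,0,80,0,0,7,0,0,0,80,0,0,0,0,0,0])

```text
time: 3.95
ee_pos: [496.9, -309.8, 7.6]
tool_rot: [[-0.11, 0.994, 0.0], [0.994, 0.11, 0.0], [0.0, 0.0, -1.0]]
contact_force: [-1.4, -0.1, -1.0]
opening: 68.3
grip_force: 0.0
```

```bash
python3 -c "
from h import *
s=shot('wrist','wd')
plan([495.8,-311.5,-1],6.2,5,80)"
```

```text
t 4.0 p [ 497.2 -310.2    8.2] yaw 6.3 F [ 0.2 -1.3  0. ] op 68.3 step 1.9 0.03
[80,-0.2,-0.3,1.8,0,0,0,80,-0.2,-0.3,1.8,0,0,0,80,-0.2,-0.3,1.8,0,0,0,80,-0.2,-0.3,1.8,0,0,0,80,-0.2,-0.3,1.8,0,0,0.0]
```

View pics/wd.png

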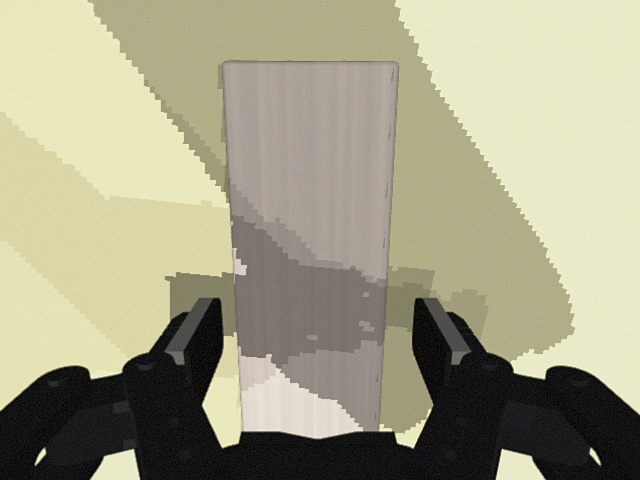

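The wrist view shows the plate at columns 225–395, centred between the open fingers at (210,330) and (425,330).

Request:
play_rows(deltas=[80,-0.3,-0.3,2,0,0,0,80,-0.3,-0.3,2,0,0,0,80,-0.3,-0.3,2,0,0,0,80,-0.3,-0.3,2,0,0,0,80,0,0,0.5,0,0,0], grip_force=50)

```text
time: 4.5
ee_pos: [495.3, -311.6, -1.0]
tool_rot: [[-0.11, 0.994, -0.0], [0.994, 0.11, 0.0], [0.0, -0.0, -1.0]]
contact_force: [0.2, -0.7, -0.7]
opening: 68.5
grip_force: 0.0
```

Request:
play_rows(deltas=[70,0,0,0,0,0,0,65,0,0,0,0,0,0,60,0,0,0,0,0,0,50,0,0,0,0,0,0,50,0,0,0,0,0,0])

```text
time: 5.0
ee_pos: [495.4, -311.7, -0.4]
tool_rot: [[-0.11, 0.994, -0.0], [0.994, 0.11, 0.0], [0.0, -0.0, -1.0]]
contact_force: [-2.3, 1.2, 5.4]
opening: 54.4
grip_force: 52.9
```

Request:
play_rows(deltas=[50,0,0,0,0,0,0,50,0,0,0,0,0,0,50,0,0,0,0,0,0,50,0,0,0,0,0,0,50,0,0,-1,0,0,0])

```text
time: 5.5
ee_pos: [495.4, -311.5, -0.1]
tool_rot: [[-0.11, 0.994, -0.0], [0.994, 0.11, 0.0], [0.0, -0.0, -1.0]]
contact_force: [-0.0, -0.7, -2.4]
opening: 54.0
grip_force: 53.0
```

Request:
play_rows(deltas=[50,0,0,-5,0,0,0,50,0,0,-10,0,0,0,50,0,0,-15,0,0,0,50,0,0,-20,0,0,0,50,0,0,-20,0,0,0])

```text
time: 6.0
ee_pos: [495.7, -311.9, 72.0]
tool_rot: [[-0.11, 0.994, 0.001], [0.994, 0.11, -0.0], [-0.0, 0.001, -1.0]]
contact_force: [0.2, -0.0, -2.0]
opening: 54.1
grip_force: 53.2
```

Request:
play_rows(deltas=[50,0,0,-20,0,0,0,50,0,0,-20,0,0,0,50,0,0,-15,0,0,0,50,0,0,-5,0,0,0,50,0,0,0,0,0,0])

```text
time: 6.5
ee_pos: [496.0, -311.8, 131.1]
tool_rot: [[-0.11, 0.994, 0.002], [0.994, 0.11, -0.0], [-0.0, 0.002, -1.0]]
contact_force: [-0.5, -0.1, -2.8]
opening: 54.3
grip_force: 53.3
```

```bash
python3 -c "
from h import *
s=shot('wrist','we')
z=s['st']['ee_pos'][2];print(z)
m=rect(s,z-10,z+30,(495,-311),140,z+10,'held')
C=cloud(s)[(m>0)];c=C[:,:2].mean(0);A=np.c_[C[:,:2]-[495.6,-311.5],np.ones(len(C))]
k=np.linalg.lstsq(A,C[:,2],rcond=None)[0];k2=A@k-C[:,2];g=abs(k2)<4;print(np.linalg.lstsq(A[g],C[g,2],rcond=None)[0],g.mean())
"
```

```text
131.10526110975132
held medz 141.1 c [ 494.9 -290.7] size [ 94.8 136.5] long axis deg 96.36
[2.39682801e-03 1.10879798e-03 1.41077038e+02] 0.9288381189439061
```

View pics/we.png

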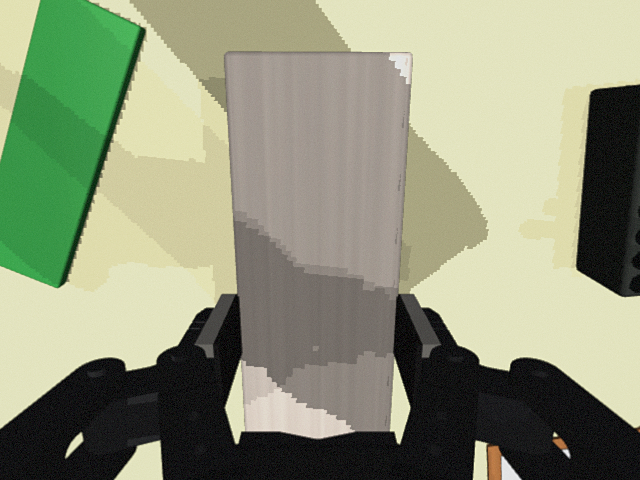

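The plate is held level between the fingers. Its far edge is at row 53, columns 226 to 412.

```bash
python3 -c "
from h import *
s=pickle.load(open('we.pkl','rb'));st=s['st'];R=np.array(st['tool_rot']).reshape(3,3);p=np.array(st['ee_pos'])
print(np.round((onplane(s,[[226,52],[319,52],[411,52],[242,240],[399,240]],p[2]+10)-p)@R,1))
plan([506.5,54.3,130],20.1,10,50)"
```

```text
[[ 89.3 -25.5 -10.1]
 [ 89.4   1.6 -10. ]
 [ 89.4  28.5 -10. ]
 [ 32.  -23.8 -10.1]
 [ 32.   28.2 -10. ]]
t 6.55 p [ 495.5 -311.4  130.1] yaw 6.3 F [-0.5  0.3 -2.4] op 53.8 step 36.6 1.38
[50,36.2,5.1,0,0,0,-0.024,50,36.1,6,0,0,0,-0.024,50,35.9,6.9,0,0,0,-0.024,50,35.8,7.7,0,0,0,-0.024,50,35.6,8.6,0,0,0,-0.024]
[50,35.3,9.4,0,0,0,-0.024,50,35.1,10.3,0,0,0,-0.024,50,34.9,11.1,0,0,0,-0.024,50,34.6,12,0,0,0,-0.024,50,34.3,12.8,0,0,0,-0.024]
```

Request:
play_rows(deltas=[50,36.2,5.1,0,0,0,-0.024,50,36.1,6,0,0,0,-0.024,50,35.9,6.9,0,0,0,-0.024,50,35.8,7.7,0,0,0,-0.024,50,35.6,8.6,0,0,0,-0.024])

```text
time: 7.05
ee_pos: [500.1, -127.2, 129.1]
tool_rot: [[-0.229, 0.973, -0.002], [0.973, 0.229, 0.0], [0.0, -0.002, -1.0]]
contact_force: [-0.1, 0.2, -2.4]
opening: 54.1
grip_force: 53.4
```

Request:
play_rows(deltas=[50,35.3,9.4,0,0,0,-0.024,50,35.1,10.3,0,0,0,-0.024,50,34.9,11.1,0,0,0,-0.024,50,34.6,12,0,0,0,-0.024,50,34.3,12.8,0,0,0,-0.024])

```text
time: 7.55
ee_pos: [505.8, 55.5, 129.1]
tool_rot: [[-0.344, 0.939, -0.002], [0.939, 0.344, -0.0], [0.0, -0.002, -1.0]]
contact_force: [0.6, -0.3, -3.0]
opening: 53.9
grip_force: 53.4
```

Request:
play_rows(deltas=[50,0,0,15,0,0,0,50,0,0,20,0,0,0,50,0,0,15,0,0,0,50,0,0,5,0,0,0,50,0,0,0,0,0,0])

```text
time: 8.05
ee_pos: [505.7, 53.7, 73.9]
tool_rot: [[-0.343, 0.939, -0.003], [0.939, 0.343, -0.001], [-0.0, -0.003, -1.0]]
contact_force: [1.5, 0.7, -1.9]
opening: 54.3
grip_force: 53.4
```

```bash
python3 -c "
from h import *
s=shot('wrist','wf');shot('top','tf')
plan([506.5,54.3,52],20.1,5,50)"
```

```text
t 8.15 p [507.1  53.9  75.5] yaw 20.0 F [-0.2 -0.3 -2.7] op 54.0 step 4.7 0.01
[50,0.1,-0.1,4.7,0,0,0,50,0.1,-0.1,4.7,0,0,0,50,0.1,-0.1,4.7,0,0,0,50,0.1,-0.1,4.7,0,0,0,50,0.1,-0.1,4.7,0,0,-0.0]
```

View pics/wf.png

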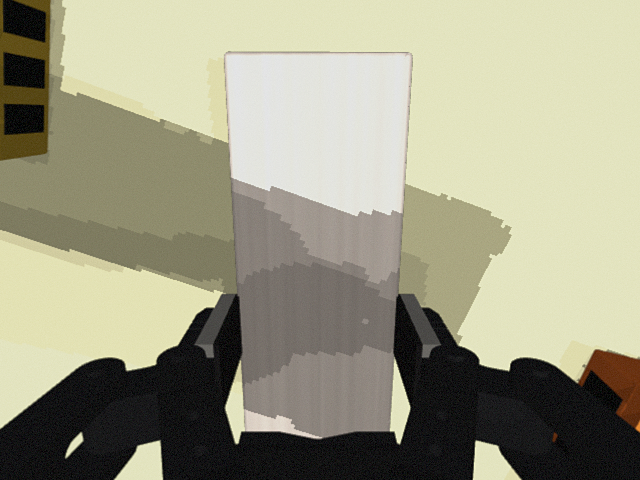

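Request:
play_rows(deltas=[50,0,-0.4,7,0,0,0,50,0,-0.4,7,0,0,0,50,0.1,-0.4,5,0,0,0,50,0,0,3,0,0,0,50,0,0,0,0,0,0])

```text
time: 8.65
ee_pos: [505.2, 53.7, 52.7]
tool_rot: [[-0.343, 0.939, -0.001], [0.939, 0.343, -0.0], [-0.0, -0.001, -1.0]]
contact_force: [0.1, -0.2, -2.9]
opening: 54.5
grip_force: 53.5
```

Request:
play_rows(deltas=[50,0,0,1.5,0,0,0,50,0,0,1.5,0,0,0,50,0,0,1,0,0,0,50,0,0,1,0,0,0,50,0,0,0,0,0,0])

```text
time: 9.15
ee_pos: [505.6, 53.8, 48.1]
tool_rot: [[-0.343, 0.939, -0.0], [0.939, 0.343, 0.0], [0.0, -0.0, -1.0]]
contact_force: [-0.5, 0.0, -2.2]
opening: 53.8
grip_force: 53.5
```

Request:
play_rows(deltas=[50,0,0,1,0,0,0,50,0,0,0.7,0,0,0,50,0,0,0.7,0,0,0,50,0,0,0,0,0,0,50,0,0,0,0,0,0])

```text
time: 9.65
ee_pos: [505.6, 53.8, 45.8]
tool_rot: [[-0.343, 0.939, -0.0], [0.939, 0.343, 0.0], [0.0, -0.0, -1.0]]
contact_force: [0.1, -0.0, -2.5]
opening: 54.0
grip_force: 53.5
```

Request:
play_rows(deltas=[50,0,0,0.5,0,0,0,50,0,0,0.5,0,0,0,50,0,0,0,0,0,0,50,0,0,0,0,0,0,50,0,0,0,0,0,0])

```text
time: 10.15
ee_pos: [505.7, 53.8, 44.8]
tool_rot: [[-0.343, 0.939, 0.0], [0.939, 0.343, 0.0], [0.0, 0.0, -1.0]]
contact_force: [-0.3, -0.5, -3.1]
opening: 54.3
grip_force: 53.5
```

Request:
play_rows(deltas=[50,0,0,0.5,0,0,0,50,0,0,0.4,0,0,0,50,0,0,0,0,0,0,50,0,0,0,0,0,0,50,0,0,0,0,0,0])

```text
time: 10.65
ee_pos: [505.8, 53.9, 44.6]
tool_rot: [[-0.343, 0.939, -0.0], [0.939, 0.343, 0.001], [0.001, 0.0, -1.0]]
contact_force: [-2.1, -1.3, 5.6]
opening: 54.3
grip_force: 54.3
```

Request:
play_rows(deltas=[50,0,0,0.4,0,0,0,50,0,0,0.3,0,0,0,50,0,0,0,0,0,0,50,0,0,0,0,0,0,50,0,0,0,0,0,0])

```text
time: 11.15
ee_pos: [505.7, 53.9, 44.6]
tool_rot: [[-0.343, 0.939, -0.0], [0.939, 0.343, 0.001], [0.001, -0.0, -1.0]]
contact_force: [-5.5, -0.4, 11.0]
opening: 54.5
grip_force: 54.9
```

Request:
play_rows(deltas=[64,0,0,-0.7,0,0,0,66,0,0,0,0,0,0,70,0,0,0,0,0,0,80,0,0,0,0,0,0,85,0,0,0,0,0,0])

```text
time: 11.65
ee_pos: [505.8, 53.8, 43.9]
tool_rot: [[-0.343, 0.939, 0.0], [0.939, 0.343, -0.0], [-0.0, 0.0, -1.0]]
contact_force: [0.5, 0.7, 1.0]
opening: 72.7
grip_force: 0.0
```

Request:
play_rows(deltas=[88,0,0,0,0,0,0,88,0,0,-5,0,0,0,88,0,0,-15,0,0,0,88,0,0,-25,0,0,0,88,0,0,-30,0,0,0])

```text
time: 12.15
ee_pos: [504.9, 53.5, 119.2]
tool_rot: [[-0.343, 0.939, -0.002], [0.939, 0.343, -0.001], [-0.0, -0.002, -1.0]]
contact_force: [0.5, 0.4, -0.3]
opening: 75.3
grip_force: 0.0
```

Request:
play_rows(deltas=[100,-10,0,-40,0,0,0,100,-15,0,-40,0,0,0,100,-15,0,-40,0,0,0,100,0,0,-20,0,0,0,100,0,0,0,0,0,0])

```text
time: 12.65
ee_pos: [521.4, 15.6, 262.8]
tool_rot: [[-0.342, 0.94, 0.007], [0.94, 0.342, 0.002], [-0.0, 0.007, -1.0]]
contact_force: [-0.2, 0.4, -0.3]
opening: 85.5
grip_force: 0.0
```

```bash
python3 -c "
from h import *
s=shot('wrist','wg');print(s['st']['ee_pos'])
rect(s,47,65,(506,54),130,55,'cover')
# rack side below
for b in [[478,291]]:pass
v=s['image'][0:300];cv2.imwrite('pics/wg_.png',s['image'])
s=pickle.load(open('wb.pkl','rb'))
rect(s,80,110,(467,302),60,94,'handle');rect(s,12,110,(467,302),60,94,'b')
plan([475,304,200],77,10,100)
"
```

```text
[521.42052225  15.56496882 262.82877077]
cover medz 54.7 c [507.2  54.3] size [ 55.7 178.3] long axis deg 109.97
handle medz 93.4 c [465.5 308.6] size [30.4 33. ] long axis deg 167.42
b medz 91.7 c [454.5 309.7] size [33.2 55. ] long axis deg 167.01
t 12.7 p [520.2  16.  260.6] yaw 20.0 F [-0.1 -0.2 -0.2] op 85.0 step 29.8 5.7
[100,28.6,5.6,6.1,0,0,-0.099,100,27.9,8.4,6.1,0,0,-0.099,100,26.9,11.1,6.1,0,0,-0.099,100,25.7,13.8,6.1,0,0,-0.099,100,24.2,16.2,6.1,0,0,-0.099]
[100,22.5,18.6,6.1,0,0,-0.099,100,20.5,20.7,6.1,0,0,-0.099,100,18.4,22.6,6.1,0,0,-0.099,100,16,24.4,6.1,0,0,-0.099,100,13.5,25.8,6.1,0,0,-0.099]
```

View pics/wg.png

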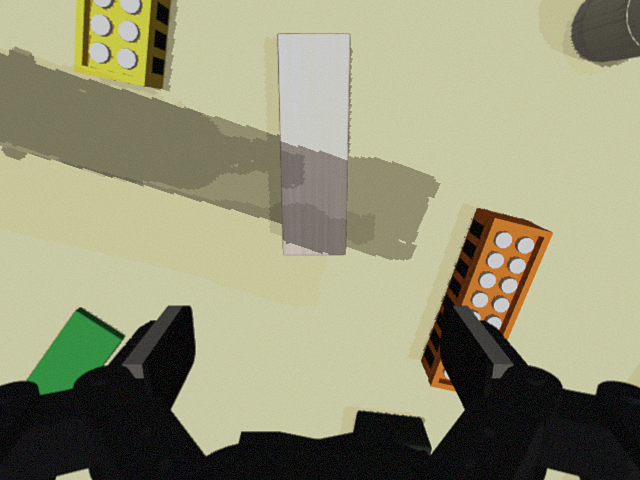

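The cover is flush: its measured centre is (507.2,54.3) at 109.97°, against the rack at (506.5,54.3) and 110.1°. Next is the block.

Request:
play_rows(deltas=[100,28.6,5.6,6,0,0,-0.099,100,27.9,8.4,6,0,0,-0.099,100,26.9,11.1,6,0,0,-0.099,100,25.7,13.8,6,0,0,-0.099,100,24.2,16.2,6,0,0,-0.099])

```text
time: 13.2
ee_pos: [495.3, 161.2, 227.1]
tool_rot: [[-0.751, 0.66, -0.002], [0.66, 0.751, -0.001], [0.001, -0.002, -1.0]]
contact_force: [-0.4, 0.6, -0.4]
opening: 85.6
grip_force: 0.0
```

Request:
play_rows(deltas=[100,22.5,18.6,6,0,0,-0.099,100,20.5,20.7,6,0,0,-0.099,100,18.4,22.6,6,0,0,-0.099,100,16,24.4,6,0,0,-0.099,100,13.5,25.8,6,0,0,-0.099])

```text
time: 13.7
ee_pos: [473.0, 305.0, 196.9]
tool_rot: [[-0.975, 0.224, -0.002], [0.224, 0.975, -0.002], [0.002, -0.002, -1.0]]
contact_force: [0.9, 0.2, -0.2]
opening: 85.7
grip_force: 0.0
```

```bash
python3 -c "
from h import *
snapshot('wrist');snapshot('wrist')
s=shot('wrist','wh')
rect(s,85,105,(472,304),60,94,'handle');rect(s,12,32,(472,304),60,28,'flange')
plan([472,304,200],77,5,100)
"
```

```text
handle medz 93.5 c [467.  309.1] size [29.5 30.9] long axis deg 166.85
flange medz 27.6 c [448.9 313. ] size [29.2 11.2] long axis deg 77.37
t 13.85 p [472.1 306.  196.5] yaw 77.0 F [-0.1 -0.6 -0. ] op 85.3 step 0.8 0.05
[100,-0.1,-0.4,-0.7,-0.001,-0.001,0,100,-0.1,-0.4,-0.7,-0.001,-0.001,0,100,-0.1,-0.4,-0.7,-0.001,-0.001,0,100,-0.1,-0.4,-0.7,-0.001,-0.001,0,100,-0.1,-0.4,-0.7,-0.001,-0.001,0.0]
```

View pics/wh.png

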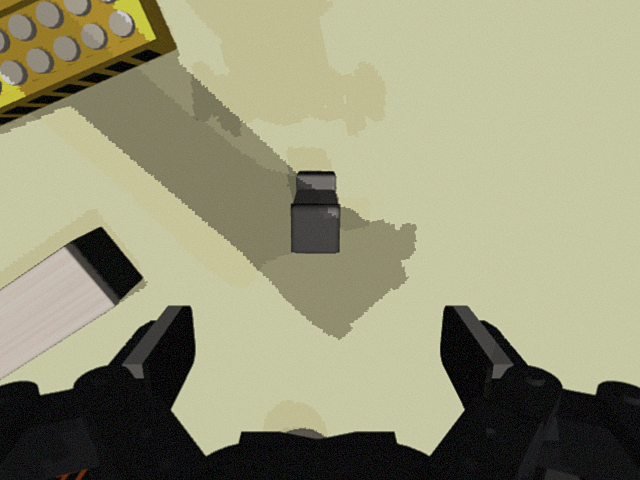

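The view shows the handle top at (315,228), with the flange sticking out beyond it at (316,182). So the block's x lies along tool x (167°), and tool y (77°) is across the sides I want to grip.

Request:
play_rows(deltas=[100,1.5,0.3,35,0,0,0,100,1.5,0.3,40,0,0,0,100,1.5,0.3,35,0,0,0,100,0.9,0.1,25,0,0,0,80,0,0,10,0,0,0], grip_force=70)

```text
time: 14.35
ee_pos: [467.4, 303.7, 50.6]
tool_rot: [[-0.973, 0.231, -0.004], [0.231, 0.973, -0.004], [0.003, -0.005, -1.0]]
contact_force: [-0.4, -0.4, 0.3]
opening: 73.4
grip_force: 0.0
```

Request:
play_rows(deltas=[60,0,0,6,0,0,0,45,0,0,0,0,0,0,40,0,0,0,0,0,0,35,0,0,0,0,0,0,20,0,0,0,0,0,0])

```text
time: 14.85
ee_pos: [470.5, 306.9, 49.4]
tool_rot: [[-0.973, 0.229, 0.002], [0.229, 0.973, 0.002], [-0.002, 0.002, -1.0]]
contact_force: [0.4, -0.8, 3.1]
opening: 29.2
grip_force: 68.7
```

Request:
play_rows(deltas=[20,0,0,0,0,0,0,20,0,0,0,0,0,0,20,0,0,0,0,0,0,20,0,0,0,0,0,0,20,0,0,0,0,0,0])

```text
time: 15.35
ee_pos: [470.3, 306.9, 48.5]
tool_rot: [[-0.973, 0.229, 0.002], [0.229, 0.973, 0.001], [-0.002, 0.002, -1.0]]
contact_force: [3.0, 1.7, 3.2]
opening: 29.1
grip_force: 68.8
```

Request:
play_rows(deltas=[20,0,0,-3,0,0,0,20,0,0,-10,0,0,0,20,0,0,-20,0,0,0,20,0,0,-30,0,0,0,20,0,0,-20,0,0,0])

```text
time: 15.85
ee_pos: [468.5, 305.8, 132.0]
tool_rot: [[-0.973, 0.229, -0.002], [0.229, 0.973, -0.001], [0.001, -0.001, -1.0]]
contact_force: [0.6, 0.0, -2.5]
opening: 29.1
grip_force: 69.3
```

```bash
python3 -c "
from h import *
snapshot('wrist')
s=shot('wrist','wi');p=np.array(s['st']['ee_pos']);print(p)
m=rect(s,p[2]+35,p[2]+60,p,60,p[2]+47,'handletop')
t=np.radians(20.1);X=np.array([np.cos(t),np.sin(t)]);Y=np.array([-np.sin(t),np.cos(t)])
for y in (75,-75):print(y,np.array([506.5,54.3])+Y*y)
q=np.array([506.5,54.3])+Y*75
plan([q[0],q[1],p[2]],110.1,10,20)
"
```

```text
[470.19323215 307.04393164 135.25129367]
handletop medz 183.1 c [471.2 307.5] size [116.7  49.3] long axis deg 76.6
75 [480.72552291 124.73206891]
-75 [532.27447709 -16.13206891]
t 15.95 p [470.1 307.  133.5] yaw 76.8 F [ 0.8  0.  -2.1] op 29.3 step 18.3 3.33
[20,-5.2,-17.5,-0.2,0,0,-0.058,20,-4.2,-17.8,-0.2,0,0,-0.058,20,-3.1,-18,-0.2,0,0,-0.058,20,-2.1,-18.1,-0.2,0,0,-0.058,20,-1,-18.2,-0.2,0,0,-0.058]
[20,0,-18.3,-0.2,0,0,-0.058,20,1.1,-18.2,-0.2,0,0,-0.058,20,2.2,-18.1,-0.2,0,0,-0.058,20,3.2,-18,-0.2,0,0,-0.058,20,4.2,-17.8,-0.2,0,0,-0.058]
```

View pics/wi.png

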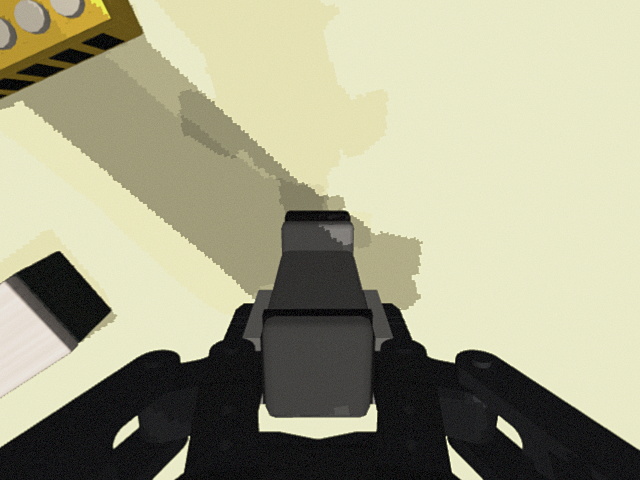

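Block held upright. The handle top spans columns 263–374, rows 318–416.

```bash
python3 -c "
from h import *
s=pickle.load(open('wi.pkl','rb'));st=s['st'];R=np.array(st['tool_rot']).reshape(3,3);p=np.array([470.2,307,134])
print(np.round((onplane(s,[[265,320],[372,320],[265,414],[372,414]],p[2]+45.5)-p)@R,1))
print(np.round((onplane(s,[[285,221],[350,221]],p[2]-20.5)-p)@R,1))"
```

```text
[[ 19.2 -12.5 -45.6]
 [ 19.2  15.3 -45.5]
 [ -9.9 -13.5 -45.5]
 [-10.   16.4 -45.4]]
[[ 28.8 -12.   20.4]
 [ 28.8  14.3  20.5]]
```

Request:
play_rows(deltas=[20,-5.2,-17.5,0,0,0,-0.058,20,-4.2,-17.8,0,0,0,-0.058,20,-3.1,-18,0,0,0,-0.058,20,-2.1,-18.1,0,0,0,-0.058,20,-1,-18.2,0,0,0,-0.058])

```text
time: 16.45
ee_pos: [472.9, 213.8, 128.9]
tool_rot: [[-0.998, -0.062, -0.004], [-0.062, 0.998, -0.002], [0.004, -0.002, -1.0]]
contact_force: [0.3, 0.4, -2.3]
opening: 29.2
grip_force: 69.3
```

Request:
play_rows(deltas=[20,0,-18.3,0,0,0,-0.058,20,1.1,-18.2,0,0,0,-0.058,20,2.2,-18.1,0,0,0,-0.058,20,3.2,-18,0,0,0,-0.058,20,4.2,-17.8,0,0,0,-0.058])

```text
time: 16.95
ee_pos: [478.0, 122.9, 129.0]
tool_rot: [[-0.939, -0.345, -0.004], [-0.345, 0.939, -0.001], [0.004, 0.0, -1.0]]
contact_force: [0.8, -1.0, -2.6]
opening: 29.3
grip_force: 69.3
```

Request:
play_rows(deltas=[20,0,0,5,0,0,0,20,0,0,10,0,0,0,20,0,0,5,0,0,0,20,0,0,0,0,0,0,20,0,0,0,0,0,0])

```text
time: 17.45
ee_pos: [479.5, 124.8, 110.4]
tool_rot: [[-0.939, -0.343, -0.001], [-0.343, 0.939, -0.0], [0.001, -0.0, -1.0]]
contact_force: [0.1, 0.4, -2.9]
opening: 29.3
grip_force: 69.4
```

```bash
python3 -c "
from h import *
snapshot('wrist')
plan([480.7,124.7,106],110.1,5,20)
print(np.round(manip.read_state()['joint_pos'],0))"
```

```text
t 17.5 p [479.9 124.7 110.8] yaw 110.1 F [-0.4 -1.3 -2.6] op 29.3 step 1.0 0.01
[20,-0.2,-0.1,1,0,0,0,20,-0.2,-0.1,1,0,0,0,20,-0.2,-0.1,1,0,0,0,20,-0.2,-0.1,1,0,0,0,20,-0.2,-0.1,1,0,0,-0.0]
[-43.   5.  27. 114.  -3.  61.  95.]
```

Request:
play_rows(deltas=[20,-1.5,0,1.5,0,0,0,20,-1.5,0,1.5,0,0,0,20,-1.5,0,1,0,0,0,20,0,0,1,0,0,0,20,0,0,0,0,0,0])

```text
time: 18.0
ee_pos: [484.1, 125.6, 105.8]
tool_rot: [[-0.94, -0.342, -0.0], [-0.342, 0.94, -0.0], [0.0, -0.0, -1.0]]
contact_force: [-0.4, 0.5, -2.0]
opening: 29.2
grip_force: 69.4
```

Request:
play_rows(deltas=[20,0,0,1,0,0,0,20,0,0,0.5,0,0,0,20,0,0,0.5,0,0,0,20,0,0,0,0,0,0,20,0,0,0,0,0,0])

```text
time: 18.5
ee_pos: [484.2, 125.6, 104.3]
tool_rot: [[-0.94, -0.342, 0.0], [-0.342, 0.94, 0.0], [-0.0, 0.0, -1.0]]
contact_force: [-2.4, -0.9, 1.8]
opening: 29.3
grip_force: 69.6
```

Request:
play_rows(deltas=[20,0,0,0.5,0,0,0,20,0,0,0.5,0,0,0,20,0,0,0.5,0,0,0,20,0,0,0,0,0,0,20,0,0,0,0,0,0])

```text
time: 19.0
ee_pos: [484.2, 125.6, 102.5]
tool_rot: [[-0.94, -0.342, 0.0], [-0.342, 0.94, 0.0], [-0.0, 0.0, -1.0]]
contact_force: [-1.8, -1.8, 4.1]
opening: 29.4
grip_force: 69.8
```

Request:
play_rows(deltas=[20,0,-3,0,0,0,0,20,0,-7,0,0,0,0,20,0,-7,0,0,0,0,20,0,-7,0,0,0,0,20,0,-7,0,0,0,0])

```text
time: 19.5
ee_pos: [495.2, 96.0, 102.6]
tool_rot: [[-0.94, -0.342, 0.001], [-0.342, 0.94, 0.001], [-0.001, 0.0, -1.0]]
contact_force: [-1.3, 3.1, 3.6]
opening: 29.6
grip_force: 70.1
```

Request:
play_rows(deltas=[20,0,-7,0,0,0,0,20,0,-7,0,0,0,0,20,0,-7,0,0,0,0,20,0,-7,0,0,0,0,20,0,-7,0,0,0,0])

```text
time: 20.0
ee_pos: [506.9, 63.0, 102.4]
tool_rot: [[-0.94, -0.342, -0.0], [-0.342, 0.94, -0.0], [0.0, 0.0, -1.0]]
contact_force: [-2.7, 3.1, 3.8]
opening: 29.2
grip_force: 70.1
```

Request:
play_rows(deltas=[20,0,-7,0,0,0,0,20,0,-7,0,0,0,0,20,0,-7,0,0,0,0,20,0,-7,0,0,0,0,20,0,-7,0,0,0,0])

```text
time: 20.5
ee_pos: [518.8, 30.2, 102.4]
tool_rot: [[-0.94, -0.342, -0.0], [-0.342, 0.94, 0.0], [0.0, 0.0, -1.0]]
contact_force: [-1.0, 3.7, 3.8]
opening: 29.3
grip_force: 70.1
```

Request:
play_rows(deltas=[20,0,-7,0,0,0,0,20,0,-7,0,0,0,0,20,0,-7,0,0,0,0,20,0,-7,0,0,0,0,20,0,-7,0,0,0,0])

```text
time: 21.0
ee_pos: [530.8, -2.7, 102.4]
tool_rot: [[-0.94, -0.342, -0.0], [-0.342, 0.94, 0.0], [0.0, 0.0, -1.0]]
contact_force: [-1.7, 3.5, 5.3]
opening: 29.5
grip_force: 70.1
```

Request:
play_rows(deltas=[20,0,-6,0,0,0,0,20,0,-4,0,0,0,0,20,0,0,0,0,0,0,20,0,0,0,0,0,0,20,0,0,0,0,0,0])

```text
time: 21.5
ee_pos: [534.4, -12.7, 102.6]
tool_rot: [[-0.94, -0.342, 0.001], [-0.342, 0.94, -0.002], [-0.0, -0.002, -1.0]]
contact_force: [0.3, -1.6, 3.7]
opening: 29.1
grip_force: 70.1
```

Request:
play_rows(deltas=[20,0,0,-3,0,0,0,20,0,0,-7,0,0,0,20,0,0,-10,0,0,0,20,0,0,-10,0,0,0,20,5,-10,0,0,0,0])

```text
time: 22.0
ee_pos: [534.0, -21.0, 134.1]
tool_rot: [[-0.939, -0.345, 0.003], [-0.345, 0.939, 0.001], [-0.003, 0.0, -1.0]]
contact_force: [1.1, 0.6, -2.2]
opening: 29.1
grip_force: 69.5
```

Request:
play_rows(deltas=[20,10,-20,0,0,0,0,20,10,-25,0,0,0,0,20,10,-25,0,0,0,0,20,5,-15,0,0,0,0,20,0,0,10,0,0,0])

```text
time: 22.5
ee_pos: [529.3, -118.7, 123.4]
tool_rot: [[-0.941, -0.337, 0.003], [-0.337, 0.941, -0.002], [-0.002, -0.003, -1.0]]
contact_force: [0.5, -0.3, -1.8]
opening: 29.5
grip_force: 69.4
```

Request:
play_rows(deltas=[20,0,0,20,0,0,0,20,0,0,20,0,0,0,20,0,0,15,0,0,0,20,0,0,8,0,0,0,20,0,0,0,0,0,0])

```text
time: 23.0
ee_pos: [528.0, -113.9, 58.0]
tool_rot: [[-0.939, -0.343, -0.003], [-0.343, 0.939, 0.0], [0.002, 0.001, -1.0]]
contact_force: [-0.9, 0.9, -1.3]
opening: 29.2
grip_force: 69.4
```

Request:
play_rows(deltas=[20,0,0,2,0,0,0,20,0,0,2,0,0,0,20,0,0,0,0,0,0,20,0,0,0,0,0,0,20,0,0,0,0,0,0])

```text
time: 23.5
ee_pos: [529.3, -114.5, 55.8]
tool_rot: [[-0.94, -0.342, 0.001], [-0.342, 0.94, 0.0], [-0.001, -0.0, -1.0]]
contact_force: [1.7, 0.1, -2.6]
opening: 28.9
grip_force: 69.4
```

Request:
play_rows(deltas=[20,0,0,2.5,0,0,0,20,0,0,2,0,0,0,20,0,0,1,0,0,0,20,0,0,0,0,0,0,20,0,0,0,0,0,0])

```text
time: 24.0
ee_pos: [529.0, -114.5, 49.9]
tool_rot: [[-0.94, -0.342, -0.0], [-0.342, 0.94, -0.0], [0.0, 0.0, -1.0]]
contact_force: [-0.2, 0.4, -2.3]
opening: 29.3
grip_force: 69.6
```

Request:
play_rows(deltas=[20,0,0,0.5,0,0,0,20,0,0,0.5,0,0,0,20,0,0,0,0,0,0,20,0,0,0,0,0,0,20,0,0,0,0,0,0])

```text
time: 24.5
ee_pos: [529.2, -114.5, 49.2]
tool_rot: [[-0.94, -0.342, 0.0], [-0.342, 0.94, 0.0], [-0.0, -0.0, -1.0]]
contact_force: [-1.0, 1.0, 2.4]
opening: 29.1
grip_force: 69.8
```

Request:
play_rows(deltas=[38,0,0,0,0,0,0,42,0,0,0,0,0,0,55,0,0,0,0,0,0,75,0,0,0,0,0,0,100,0,0,0,0,0,0])

```text
time: 25.0
ee_pos: [529.0, -114.5, 48.9]
tool_rot: [[-0.94, -0.342, 0.0], [-0.342, 0.94, 0.0], [-0.0, -0.0, -1.0]]
contact_force: [-0.9, 0.4, 0.0]
opening: 74.2
grip_force: 0.0
```

Request:
play_rows(deltas=[100,0,0,0,0,0,0,100,0,0,-10,0,0,0,100,0,0,-25,0,0,0,100,0,0,-35,0,0,0,100,0,0,-35,0,0,0])

```text
time: 25.5
ee_pos: [528.7, -114.7, 155.5]
tool_rot: [[-0.94, -0.342, -0.0], [-0.342, 0.94, -0.0], [0.0, -0.0, -1.0]]
contact_force: [0.9, 0.4, 0.0]
opening: 86.0
grip_force: 0.0
```

Request:
play_rows(deltas=[100,0,0,-35,0,0,0,100,0,25,-40,0,0,0,100,0,40,-40,0,0,0,100,0,25,-10,0,0,0,100,0,0,0,0,0,0])

```text
time: 26.0
ee_pos: [500.4, -30.4, 277.4]
tool_rot: [[-0.938, -0.348, 0.005], [-0.348, 0.938, 0.003], [-0.006, 0.001, -1.0]]
contact_force: [0.1, 0.9, -0.3]
opening: 85.3
grip_force: 0.0
```

```bash
python3 -c "
from h import *
snapshot('wrist');snapshot('wrist')
s=shot('wrist','wz');print(s['st']['ee_pos'],s['st']['time'])
rect(s,47,65,(506,54),130,55,'cover');rect(s,85,105,(525,-116),60,94,'handle')"
```

```text
[499.81175951 -34.45538203 274.90696125] 26.1
cover medz 54.8 c [505.9  53.5] size [ 56.9 178.8] long axis deg 109.68
handle medz 93.3 c [ 525.2 -113.4] size [30.4 31.3] long axis deg 110.1
```

View pics/wz.png

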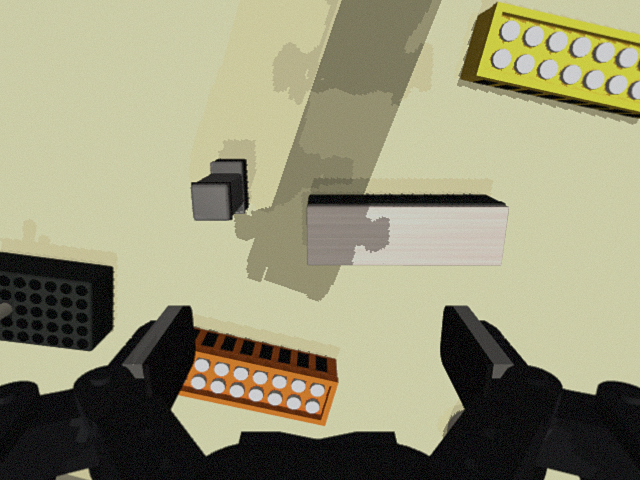

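The cover is flush on the rack at (408,235). The block stands upright and clear of it at (213,200), so I'm handing in.

```bash
python3 -c "
from h import *
print(manip.finish_job())"
```

```text
the job is handed in; nothing more can be done
None
```

The job is handed in at about 26 s on the robot's clock: the cover is flush on the rack (about 1 mm from the rack's measured centre in the last look), it was swept left to right in one pass at about 6 N, and the block is standing upright on the bench clear of the rack. The hand-in returned no verdict.

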